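Clear the mini PC's vent and put the cordless things on charge

ROBOT

A 6-joint arm with a two-finger parallel gripper is mounted at the origin on the work surface. World frame = base frame: x ahead of the robot, y to its left, z up, the work surface at z = 0. Lengths are in m, angles in degrees, forces in N, time in s.
With the tool pointing down it reaches from about 0.35 to 0.725 m from the base axis. Payload 4.3 kg.
Tool frame: the origin (TCP) lies where the fingers leave the gripper's body, on its centre line; the fingertips stand 73 mm ahead of it and the grasp point (between the pads) lies 54 mm ahead of it (manip.finger_overhang is the z of the fingertips in the tool frame, in m); z points along the fingers, y is the line along which they close (so a half turn about z gives the same grasp; the last joint's range is limited). The gripper opens to 85 mm and grips with 20 to 120 N. Pads are 22 mm wide; open, the fingers measure 114 mm over their backs; the gripper's body (76 mm by 85 mm) begins 54 mm behind the grasp point. The pads swing forward as they close: fully open they stand 13 mm farther back than shut.
Start: joints at [64.67, 21.618, 4.641, 73.018, 0, 83.68], TCP at [0.187, 0.544, 0.304] pointing down, gripper open.
Joint ranges: [-156.06, 156.06], [-48.1, 94.91], [-58.44, 69.94], [-101.28, 121.22], [-78.64, 73.56], [-180, 180]. Speed limits (degrees/s): [147.25, 147.25, 180, 180, 180, 180].

INTERFACE

Orientations are given as [roll, pitch, yaw] about the fixed x, y, z axes, in that order (R = Rz(yaw) Ry(pitch) Rx(roll)).
In Python, from rig import manip gives the robot as it stands.
- The arm moves only by the shell command python3 -m handwheel 'ROWS' [OPENING] [FORCE]. ROWS is text: rows parted by semicolons, each of 6 numbers parted by spaces: the shift along the tool's x, y, z in m, then the turn, a rotation vector about the tool's x, y, z in degrees. A call has 1 to 12 rows; each row shifts and turns the commanded pose from where the row before left it, along the tool's axes as they then stand; what a row does not reach is not made up. A row lasts 1/8 s, in which the tool goes at most 62.5 mm and 10.7 degrees, less where a joint would pass 70% of its speed; a pose out of reach is approached as far as the arm can. A call with a gripper value outside its range is refused whole. OPENING is the closure, from -1 (fully open) to 1 (shut), set as the call begins (- or left out, the last holds). The fingers move at their own pace and stop on an object; FORCE is the grip in N (left out, the last holds). Time passes only in rows, so rows that do not move let the fingers close. It gives the time, the measured TCP pose, the force, the opening and the grip force at its end, in the units of the state.
- manip.get_state(): the state, without advancing time (a new reading comes with each control period).
- manip.get_image(name): name is "side" or "top" or "wrist"; returns a dict with "pixels" (400x640x3 uint8, red, green, blue), "range_z" (400x640 float32, m along the optical axis (not along the pixel's ray), 0 where there is no reading), "camera_matrix" (3x3 intrinsics, pixels), "dist_coeffs" ([k1, k2, p1, p2, k3] as OpenCV has them; the pictures are not rectified), "cam_to_world" (4x4, takes a point from camera to world coordinates). Camera axes: x right, y down, z forward; pixel columns grow to the right and rows downward; lengths in m; the calibration is good to about 2 mm. A picture is of the moment at which its call begins.
- manip.hand_in(): hands the job in; it is judged then, once.
Trained networks look in a picture, given as the dict that the camera call returned (one of the last four; its "shot" number tells which), for a name from the list of things; names that differ only in an ending like _2 or _b are one class to them, and where a whole thing is asked for, a point or a joint stands for the part that bears it (a point fixed in the world has none). Each returns a list of dicts, best first, with "score" (0 to 1); they miss things now and then, are a little off and sometimes report something else, mostly with a low value. They report only what shows in the picture. A call takes as long as a camera call.
- manip.spot_in(picture, target): "extent" ([left, top, right, bottom] in pixels, round what is visible of it).
- manip.trace(picture, target): "mask" (400x640 bool, what is visible of it) and "extent" ([left, top, right, bottom] in pixels, round what is visible of it).
- manip.mark_of(picture, target): "uv" ([column, row] in pixels: a listed point, or the origin of a listed thing).
The state is a dict: "t": time; "q": joint angles; "joint_vel": joint speeds; "effort": joint torques, N m; "tool_pos": TCP position; "ee_rot": TCP orientation; "wrist_force": force on the tool from outside, world axes, zero at the start; "torque": the same for the moment, N m; "finger_gap": opening from 0.0 (shut) to 1.0 (fully open); "grip_force": force on a finger pad.
Only numpy, scipy, OpenCV 4.12 (cv2) and the standard library are available. Lean on these libraries where they do the work, as an engineer would, in place of code of your own. Each camera call takes 0.05 s, during which the arm holds its last target. There are 200 camera calls.

TASK

Someone has left three cordless things on the vented lid of the small PC and it is running hot: clear the lid by putting each on its own charger. Lay the mouse flat on the rectangular plate, lengthwise between its two end lips, set the earbud case flat on the middle of the round puck, and press the cordless screwdriver's barrel down into the two sprung clips of its cradle until it clicks fully home at both ends. Let go of everything, and do not shift the mug, the USB hub or the ordinary hand screwdriver.

Things in the scene. Friction and masses are not known exactly. Their poses are not given: they have to be found in the camera images.
- pc: small black desktop computer lying flat, 217 (its x) x 244 (its y) x 84 mm high, fixed; its level top is a lid full of dark vent slits, on which the three cordless things lie side by side in a row along its y (about 82 mm apart, order varies), each roughly lengthwise along its x. Origin: centre of the underside, on the desk
- mouse: light grey computer mouse, 100 long (its x, wheel towards +x) x 58 wide (its y) x 36 mm high, 0.1 kg; sides upright from 9 to 17 mm height, rounded above and below. Origin: centre of the underside, z up. Either way round is right on its charger, the rectangular plate
- earbuds: white closed earbud case, a rounded box 60 (its x) x 46 (its y) x 24 mm high, 60 g; sides upright from 10 to 14 mm height, rounded above and below. Origin: centre of the underside, z up. Any yaw is right on its charger, the round puck
- driver: stick screwdriver lying along its x, 0.16 kg: aluminium barrel, 28 mm diameter, between two grey hexagonal collars (32 mm across flats, 61 to 72 mm each side of the middle) that stop it rolling; dark chuck and bit at +x, 72 to 96 mm. Origin: on the barrel's axis midway between the collars, 16 mm above what they lie on. It may roll: only its x axis matters, and either way round fits
- mouse_plate: the mouse's charger: dark rectangular plate 136 (its x) x 84 (its y) mm, fixed, level top at 8 mm, with a lip along each short end (124 mm between the lips, lip tops at 14 mm); the long sides are open. Origin: centre of the underside, on the desk, z up
- puck: the earbud case's charger: dark round disc, 96 mm diameter, level top at 9 mm, fixed. Origin: centre of the underside, on the desk
- cradle: screwdriver's charger: dark base 150 (x) x 52 (y) x 6 mm, fixed. Clips at x = -38 and +38 mm, 14 long, 52 high: cheeks 31 apart (y), flared on top, with sprung balls. Barrel along x goes down between the cheeks, is stopped by the balls at axis height 50 mm and needs a 5 to 15 N push down to click home at axis 30 mm. Fingers have 62 mm free between the clips. Origin: underside centre, on the desk
- hub: bystander: black USB hub, 45 x 105 x 37 mm, with two small dongles and a row of switches, beyond the work. Origin: centre of the underside
- mug: bystander: white mug, 80 mm diameter, 92 mm high, beyond the work. Origin: centre of the underside
- manual_driver: bystander: ordinary hand screwdriver lying on the desk beyond the chargers, about 180 mm long along its x, black handle to -x, blade to +x; it needs no charging and stays where it is. Origin: centre of its length, on the desk

How it is judged (in metres and radians):
At the end, for the whole second after the job is handed in: Mouse flat on the plate between the lips (within 14 mm each way, 0.22 rad); earbud case flat on the puck within 12 mm of its centre; screwdriver home in both clips (axis 30 mm high within 4 mm, 16 mm lengthwise, 5 mm across, 0.12 rad); all released and at rest (x of mouse in the frame of mouse_plate between -0.014 and 0.014 m and y of mouse in the frame of mouse_plate between -0.014 and 0.014 m and z of mouse in the frame of mouse_plate between 0.005 and 0.012 m and angle between the x axis of mouse and the x axis of mouse_plate, either way round below 0.22 rad and angle between each of mouse, earbuds's own z axis and vertical below 0.1 rad and linear speed of each of mouse, earbuds, driver below 0.02 m/s and angular speed of each of mouse, earbuds, driver below 0.2 rad/s and horizontal distance between earbuds and puck below 0.012 m and z of earbuds in the frame of puck between 0.006 and 0.013 m and x of driver in the frame of cradle between -0.016 and 0.016 m and y of driver in the frame of cradle between -0.005 and 0.005 m and z of driver in the frame of cradle between 0.026 and 0.034 m and angle between the x axis of driver and the x axis of cradle, either way round below 0.12 rad); the robot touches nothing.
It fails at once if the mug is shifted by more than 25 mm (distance of mug from where it was at the start of the episode above 0.025 m).
It fails at once if the USB hub is shifted by more than 25 mm (distance of hub from where it was at the start of the episode above 0.025 m).
It fails at once if the hand screwdriver is shifted by more than 25 mm (distance of manual_driver from where it was at the start of the episode above 0.025 m).
It also fails if it takes over 88 s, if anything falls off the work surface, if the arm or the gripper's body presses on something with over 40 N, if the wrist force passes 120 N, or if a joint passes its speed limit or range.

## Working session

There is one attempt and no reset: what is moved stays moved. The work goes in short steps, Python scripts to look and compute and a shell command to move; the robot and the scene stay as the last step left them, time stands still between calls to the robot, and variables do not carry over. Pictures are saved under pics/ and viewed, at most 14 in all, crops included, and the job is handed in when it is done.

```bash
mkdir -p pics; ls; cat > h.py <<'E'
import numpy as np, cv2
from rig import manip
def cloud(p):
    z=p["range_z"]; h,w=z.shape
    u,v=np.meshgrid(np.arange(w),np.arange(h))
    n=cv2.undistortPoints(np.stack([u,v],-1).reshape(-1,1,2).astype(np.float64),np.array(p["camera_matrix"]),np.array(p["dist_coeffs"])).reshape(h,w,2)
    c=np.concatenate([n*z[...,None],z[...,None]],-1)
    T=np.array(p["cam_to_world"])
    X=c@T[:3,:3].T+T[:3,3]; X[z<=0]=np.nan
    return X
def save(p,name): cv2.imwrite("pics/"+name,cv2.cvtColor(p["pixels"],cv2.COLOR_RGB2BGR))
def rect(pts):
    (c,s,a)=cv2.minAreaRect((pts[:,:2]*1000).astype(np.float32))
    if s[0]<s[1]: s=s[::-1]; a+=90
    return np.round(c,1),np.round(s,1),round((a+90)%180-90,1)
E
python3 - <<'E'
from h import *
for n in ["top","side"]:
    p=manip.get_image(n); save(p,n+"0.png"); X=cloud(p)
    print(n,np.array(p["cam_to_world"])[:3].round(2).tolist())
    for t in "pc mouse earbuds driver mouse_plate puck cradle hub mug manual_driver".split():
        r=manip.trace(p,t)
        if not r: print(t,None); continue
        m=r[0]["mask"]; q=X[m]; q=q[~np.isnan(q[:,0])]
        zt=np.percentile(q[:,2],95); s=q
        print(t,round(r[0]["score"],2),np.round(r[0]["extent"]),"ztop",zt.round(4),*rect(s), "med",np.median(s,0).round(3))
E
```

```text
pics
top [[0.02, -0.99, 0.12, 0.52], [-1.0, -0.02, -0.01, -0.03], [0.01, -0.12, -0.99, 1.01]]
pc 0.82 [180. 184. 291. 280.] ztop 0.0882 [545.7 185.8] [276.1 238.9] 87.0 med [0.553 0.151 0.085]
mouse 0.74 [186. 215. 215. 257.] ztop 0.1228 [535.7 258.4] [102.9  67.6] 0.4 med [0.534 0.248 0.117]
earbuds 0.84 [259. 227. 275. 254.] ztop 0.1111 [528.5  90.4] [59.6 47.5] -8.1 med [0.528 0.089 0.108]
driver 0.67 [223. 199. 244. 268.] ztop 0.1179 [541.  178.9] [165.6  44.7] -1.8 med [0.534 0.172 0.113]
mouse_plate 0.64 [421. 237. 467. 289.] ztop 0.0149 [ 476.2 -358.9] [135.1  87.1] 11.7 med [ 0.474 -0.357  0.01 ]
puck 0.86 [327. 214. 360. 250.] ztop 0.0135 [552.6 -96.6] [91.7 88.4] -89.1 med [ 0.551 -0.097  0.011]
cradle 0.78 [378. 224. 407. 281.] ztop 0.0497 [ 503.6 -230.3] [150.8  64.8] 9.3 med [ 0.502 -0.226  0.008]
hub 0.94 [290. 134. 356. 166.] ztop 0.0375 [769.6 -36.1] [195.3  57.9] 77.2 med [ 0.759 -0.077  0.025]
mug 0.64 [248. 128. 293. 163.] ztop 0.0933 [771.3 107.2] [121.5  86.2] -73.1 med [0.779 0.094 0.036]
manual_driver 0.93 [371. 165. 438. 180.] ztop 0.028 [ 716.4 -260.6] [171.1
[... 477 characters left out ...]
 [543.2 170.4] [158.4  71.5] 17.4 med [0.541 0.164 0.109]
mouse_plate 0.64 [198. 327. 287. 389.] ztop 0.0143 [ 477.3 -357.1] [140.3  92.1] 11.9 med [ 0.477 -0.364  0.009]
puck 0.84 [269. 227. 313. 263.] ztop 0.0125 [554.6 -93.8] [107.5  90. ] 89.1 med [ 0.554 -0.103  0.01 ]
cradle 0.93 [227. 266. 303. 314.] ztop 0.0481 [ 501.5 -206. ] [150.6 101.4] 10.3 med [ 0.504 -0.23   0.007]
hub 0.81 [376. 196. 407. 259.] ztop 0.0375 [772.9 -36.5] [203.7  60.4] 77.3 med [ 0.762 -0.095  0.025]
mug 0.78 [370. 150. 405. 198.] ztop 0.0927 [789.1 148.6] [214.9  83.8] 81.4 med [0.775 0.061 0.061]
manual_driver 0.56 [371. 272. 386. 350.] ztop 0.0277 [ 719.4 -264.7] [177.2  24.6] 83.2 med [ 0.715 -0.309  0.023]
```

```bash
python3 - <<'E'
from h import *
p=manip.get_image("top")
im=cv2.cvtColor(p["pixels"],cv2.COLOR_RGB2BGR)[120:300,160:480]
cv2.imwrite("pics/a.png",cv2.resize(im,(800,450),interpolation=cv2.INTER_CUBIC))
s=manip.get_state(); print(s); print(manip.finger_overhang)
w=manip.get_image("wrist"); print(np.array(w["cam_to_world"]).round(3),np.array(w["camera_matrix"]).round(0))
E
python3 -m handwheel '0 0 0 0 0 0'
```

```text
{'t': 1.15, 'q': array([ 6.46672991e+01,  2.16169420e+01,  4.64257942e+00,  7.30174775e+01,
       -3.04046939e-04,  8.36789584e+01]), 'joint_vel': array([-0.0576525 ,  0.01228031,  0.03131244, -0.07254849, -0.02969702,
       -0.00874598]), 'effort': array([-2.39327278e-05, -4.63526702e+01,  2.70160568e+01,  3.42551903e-04,
       -4.18308196e-05, -7.21704616e-07]), 'tool_pos': array([0.18733847, 0.54367073, 0.30394789]), 'ee_rot': array([1.79991923e+02, 1.20060114e-03, 1.60988341e+02]), 'wrist_force': array([ 0.78560956, -0.05463162,  0.45508789]), 'torque': array([-0.03786214, -0.0288092 , -0.01748312]), 'grip_force': 0.0, 'finger_gap': 0.9938629225855009}
0.0726
[[ 0.325  0.898  0.297  0.112]
 [ 0.946 -0.309 -0.102  0.57 ]
 [ 0.001  0.314 -0.949  0.375]
 [ 0.     0.     0.     1.   ]] [[327.   0. 316.]
 [  0. 327. 200.]
 [  0.   0.   1.]]
t: 1.32
tool_pos: [0.1873, 0.5437, 0.3039]
ee_rot: [180.0, -0.0, 161.0]
wrist_force: [0.6, 0.8, -0.1]
finger_gap: 1.001
grip_force: 0.0
```

View pics/a.png

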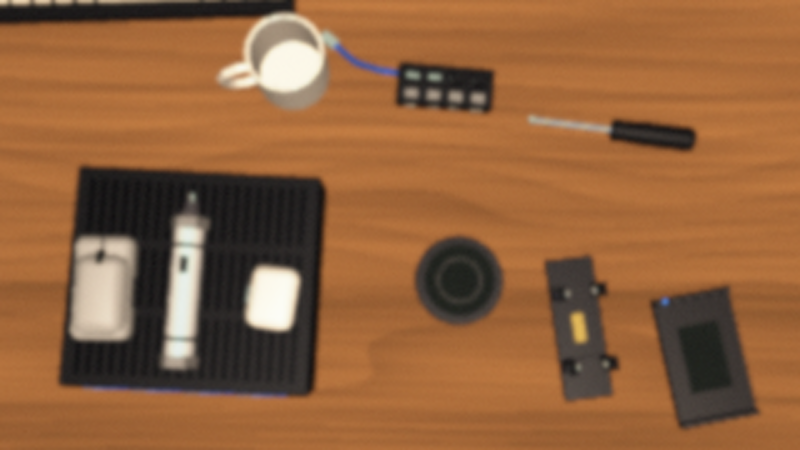

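```bash
python3 -m handwheel '0 0 0 0 0 -9.5;0 0 0 0 0 -9.5;-.039 -.046 0 0 0 0;-.039 -.046 0 0 0 0;-.039 -.046 0 0 0 0;-.039 -.046 0 0 0 0;-.039 -.046 0 0 0 0;-.039 -.046 0 0 0 0;-.039 -.046 0 0 0 0;-.039 -.046 0 0 0 0;0 0 0 0 0 0' -1 40
cat >> h.py <<'E'
def look(names,zlo,save_as=None,cam="wrist"):
    p=manip.get_image(cam); X=cloud(p)
    if save_as: save(p,save_as)
    for t in names.split():
        r=manip.trace(p,t)
        if not r: print(t,None); continue
        m=cv2.erode(r[0]["mask"].astype(np.uint8),np.ones((3,3)))>0
        q=X[m]; q=q[~np.isnan(q[:,0])]; q=q[q[:,2]>zlo]
        if len(q)<10: print(t,"few"); continue
        print(t,round(r[0]["score"],2),np.round(r[0]["extent"]),"z",np.percentile(q[:,2],[5,50,95]).round(4),*rect(q))
    return p,X
E
python3 - <<'E'
from h import *
look("mouse earbuds driver",0.088,"w1.png")
E
```

```text
t: 2.7
tool_pos: [0.5017, 0.1725, 0.3037]
ee_rot: [-180.0, 0.1, 179.6]
wrist_force: [-0.4, 0.5, 0.3]
finger_gap: 1.001
grip_force: 0.0
mouse 0.96 [370. 168. 443. 281.] z [0.1044 0.1183 0.1215] [535.5 252.8] [96.7 57.7] -0.2
earbuds 0.93 [198. 183. 255. 253.] z [0.101  0.1079 0.1096] [528.2  91.3] [56.5 47.8] -7.4
driver 0.86 [298. 139. 346. 314.] z [0.1062 0.1134 0.1169] [545.9 175.8] [166.7  34.6] -1.9
```

View pics/w1.png

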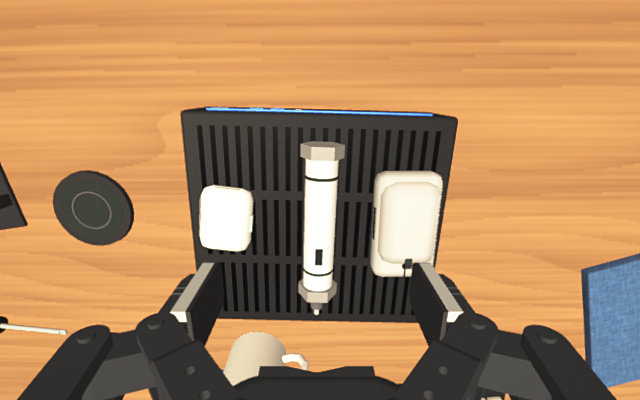

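```bash
python3 -m handwheel '-.017 .04 0 0 0 0;-.017 .04 0 0 0 0;0 0 .04 0 0 0;0 0 .04 0 0 0;0 0 0 0 0 0;0 0 0 0 0 0' -.8 40
python3 - <<'E'
from h import *
look("mouse",0.088,"w2.png")
E
```

```text
t: 3.65
tool_pos: [0.5331, 0.2565, 0.2255]
ee_rot: [180.0, 0.1, -179.9]
wrist_force: [0.7, -0.0, 0.4]
finger_gap: 0.9
grip_force: 0.0
mouse 0.62 [261. 149. 358. 304.] z [0.1055 0.1183 0.1214] [536.4 253.4] [98.4 57.9] -0.3
```

View pics/w2.png

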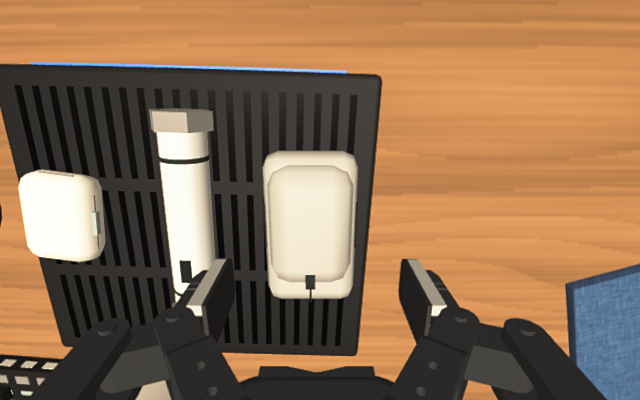

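```bash
python3 -m handwheel '-.003 -.003 .025 0 0 0;0 0 .025 0 0 0;0 0 .015 0 0 0;0 0 .008 0 0 0;0 0 0 0 0 0' 
python3 -m handwheel '0 0 0 0 0 0;0 0 0 0 0 0;0 0 0 0 0 0;0 0 0 0 0 0;0 0 0 0 0 0' 1 50
```

```text
t: 4.38
tool_pos: [0.5364, 0.2527, 0.1511]
ee_rot: [180.0, 0.0, 180.0]
wrist_force: [-0.2, 0.3, 0.9]
finger_gap: 0.901
grip_force: 0.0
t: 5.0
tool_pos: [0.5371, 0.2528, 0.1523]
ee_rot: [180.0, 0.1, 180.0]
wrist_force: [-0.8, -1.4, 6.7]
finger_gap: 0.667
grip_force: 57.1
```

```bash
python3 -m handwheel '0 0 -.02 0 0 0;0 0 -.04 0 0 0;0 0 -.04 0 0 0;0 -.05 0 0 0 0;0 -.05 0 0 0 0;0 -.05 0 0 0 0;0 -.05 0 0 0 0;0 -.05 0 0 0 0;0 -.05 0 0 0 0;0 -.05 0 0 0 0;0 -.05 0 0 0 0'
python3 -m handwheel '.02 -.05 0 0 0 0;.02 -.05 0 0 0 0;0.02 -.05 0 0 0 0;0 -.03 0 0 0 0;0 0 0 0 0 -6;0 0 0 0 0 -6;0 0 0 0 0 0;0 0 0 0 0 0'
python3 - <<'E'
from h import *
look("mouse_plate",0.0045,"w3.png")
look("mouse",0.01)
E
```

```text
t: 6.38
tool_pos: [0.5358, -0.1488, 0.2507]
ee_rot: [180.0, -0.0, 180.0]
wrist_force: [1.7, -0.1, -1.7]
finger_gap: 0.669
grip_force: 53.7
t: 7.38
tool_pos: [0.4761, -0.3272, 0.2507]
ee_rot: [180.0, -0.0, -168.1]
wrist_force: [-0.1, -0.8, -1.7]
finger_gap: 0.667
grip_force: 53.8
mouse_plate 0.7 [385. 150. 456. 287.] z [0.0059 0.0074 0.0507] [ 498.4 -227.3] [136.1  50.7] 9.3
mouse 0.62 [245. 170. 392. 372.] z [0.2034 0.2175 0.22  ] [ 470.5 -328.1] [88.9 58. ] 10.3
```

View pics/w3.png

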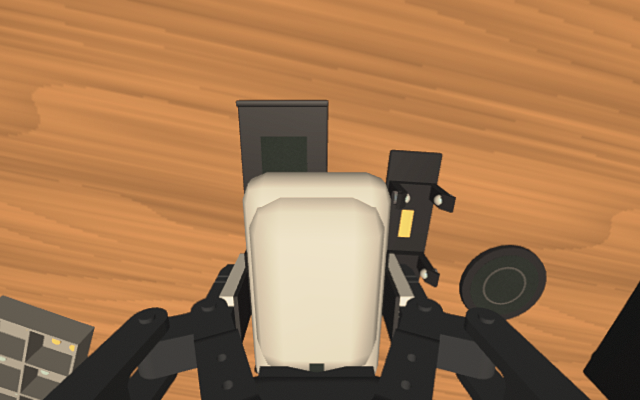

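```bash
python3 -m handwheel '.006 -.03 0 0 0 0;0 0 .05 0 0 0;0 0 .05 0 0 0;0 0 .04 0 0 0;0 0 .02 0 0 0;0 0 .008 0 0 0;0 0 .004 0 0 0;0 0 0 0 0 0;0 0 0 0 0 0'
python3 - <<'E'
from h import *
look("mouse",0.02,None,"top"); look("mouse",.02,None,"side")
E
```

```text
t: 8.7
tool_pos: [0.4771, -0.3585, 0.08]
ee_rot: [-179.9, 0.1, -168.0]
wrist_force: [0.4, 0.5, -2.0]
finger_gap: 0.674
grip_force: 53.9
mouse 0.83 [430. 245. 452. 285.] z [0.0336 0.0399 0.0493] [ 476.4 -354.6] [95.4 51.6] 12.9
mouse 0.84 [207. 329. 272. 377.] z [0.0269 0.0393 0.0488] [ 478.7 -362.2] [98.5 54.3] 12.6
```

```bash
python3 -m handwheel '0 0 .003 0 0 0;0 0 .001 0 0 0;0 0 0 0 0 0'
python3 -m handwheel '0 0 0 0 0 0;0 0 0 0 0 0;0 0 0 0 0 0;0 0 -.03 0 0 0;0 0 -.05 0 0 0;0 0 -.05 0 0 0;0 0 -.05 0 0 0;0 0 0 0 0 0' -.8
python3 - <<'E'
from h import *
look("mouse",0.02,None,"top"); look("mouse",.02,None,"side"); p,X=look("mouse",.02,"w4.png")
# plate from depth
for c in ["wrist","top"]:
    X=cloud(manip.get_image(c)); q=X.reshape(-1,3); q=q[np.isfinite(q[:,0])]
    q=q[(np.hypot(q[:,0]-.477,q[:,1]+.358)<.085)&(q[:,2]>.0055)&(q[:,2]<.03)]; print(c,len(q),*rect(q))
E
```

```text
t: 9.28
tool_pos: [0.4768, -0.3582, 0.0763]
ee_rot: [-179.9, 0.0, -168.0]
wrist_force: [-2.5, 1.0, 8.1]
finger_gap: 0.671
grip_force: 59.1
t: 10.28
tool_pos: [0.4785, -0.3597, 0.2598]
ee_rot: [-179.6, 0.3, -168.0]
wrist_force: [0.6, 1.2, -0.4]
finger_gap: 0.902
grip_force: 0.0
mouse 0.76 [429. 243. 452. 284.] z [0.0299 0.0417 0.0473] [ 476.1 -353.4] [93.8 52.4] 10.4
mouse 0.74 [210. 331. 274. 377.] z [0.0251 0.0403 0.0459] [ 478.9 -361.6] [96.7 54.8] 13.2
mouse 0.66 [283. 128. 348. 235.] z [0.0298 0.0421 0.0455] [ 475.5 -357.9] [96.7 58.4] 13.0
wrist 5548 [ 476.9 -358.4] [135.6  84.2] 11.9
top 794 [ 480.5 -368.9] [147.4 146.3] 21.8
```

View pics/w4.png

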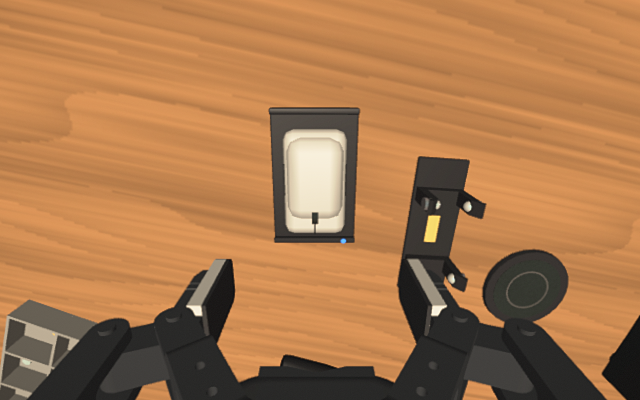

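```bash
python3 -m handwheel '-.015 .048 0 0 0 0;-.015 .048 0 0 0 0;-.015 .048 0 0 0 0;-.015 .048 0 0 0 0;0 0 0 0 0 9.7;0 0 0 0 0 9.7;0 0 0 0 0 0;0 0 0 0 0 0'
python3 - <<'E'
from h import *
p,X=look("puck cradle",.005)
q=X.reshape(-1,3); q=q[np.isfinite(q[:,0])]
a=q[(np.hypot(q[:,0]-.553,q[:,1]+.097)<.06)&(q[:,2]>.0055)&(q[:,2]<.02)]; print("puck",len(a),np.median(a[:,2]),*rect(a), cv2.minEnclosingCircle((a[:,:2]*1000).astype(np.float32)))
c=q[(np.hypot(q[:,0]-.5025,q[:,1]+.229)<.09)&(q[:,2]>.0035)&(q[:,2]<.009)]; print("base",len(c),*rect(c))
c=q[(np.hypot(q[:,0]-.5025,q[:,1]+.229)<.07)&(q[:,2]>.035)&(q[:,2]<.06)]; print("clips",len(c),*rect(c),c[:,2].max())
E
```

```text
t: 11.68
tool_pos: [0.4951, -0.1578, 0.2545]
ee_rot: [180.0, -0.0, 172.7]
wrist_force: [-1.2, 0.7, -0.1]
finger_gap: 0.901
grip_force: 0.0
puck 0.79 [335. 177. 422. 263.] z [0.0089 0.0101 0.0113] [552.1 -97.4] [92.7 90.7] 36.2
cradle 0.86 [195. 116. 296. 264.] z [0.0058 0.0072 0.0505] [ 504.6 -224.8] [147.5  52.2] 7.7
puck 6012 0.010073900466495866 [553. -98.] [94.4 92.9] -7.5 ((553.0856323242188, -97.71694946289062), 47.86701583862305)
base 5790 [ 509.9 -258.6] [150.4 119. ] 8.4
clips 1191 [ 505.1 -225.5] [90.5 53.1] 8.0 0.055207955678961584
```

```bash
python3 -m handwheel '0 .05 0 0 0 0;0 .05 0 0 0 0;0 .05 0 0 0 0;0 .05 0 0 0 0;-.001 .051 0 0 0 0;0 0 .04 0 0 0;0 0 0 0 0 0;0 0 0 0 0 0'
python3 - <<'E'
from h import *
p,X=look("earbuds",.088,"w5.png")
E
```

```text
t: 12.82
tool_pos: [0.5288, 0.0906, 0.2157]
ee_rot: [180.0, 0.0, 172.6]
wrist_force: [0.0, 0.0, -0.3]
finger_gap: 0.898
grip_force: 0.0
earbuds 0.59 [275. 180. 357. 275.] z [0.1017 0.108  0.1095] [528.5  91.2] [57.3 46.4] -7.1
```

View pics/w5.png

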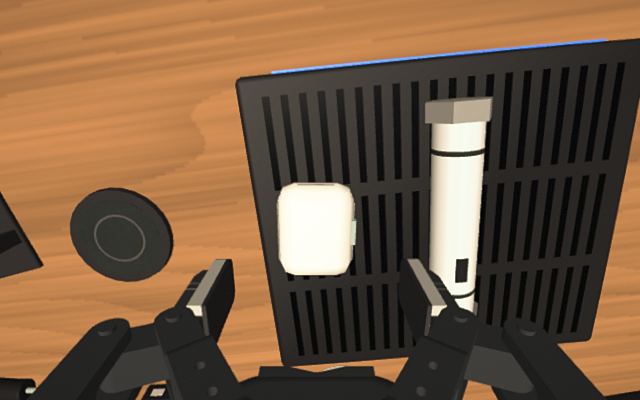

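```bash
python3 -m handwheel '0 0 .03 0 0 0;0 0 .02 0 0 0;0 0 .010 0 0 0;0 0 0 0 0 0;0 0 0 0 0 0' 
python3 -m handwheel '0 0 0 0 0 0;0 0 0 0 0 0;0 0 0 0 0 0;0 0 0 0 0 0;0 0 0 0 0 0;0 0 0 0 0 0' 1 40
```

```text
t: 13.55
tool_pos: [0.5295, 0.091, 0.156]
ee_rot: [180.0, 0.1, 172.6]
wrist_force: [0.2, -1.0, 0.4]
finger_gap: 0.899
grip_force: 0.0
t: 14.3
tool_pos: [0.5293, 0.0911, 0.1558]
ee_rot: [180.0, 0.1, 172.6]
wrist_force: [-0.2, 0.0, 5.1]
finger_gap: 0.529
grip_force: 42.5
```

```bash
python3 -m handwheel '0 0 -.02 0 0 0;0 0 -.04 0 0 0;-.012 -.046 0 0 0 0;-.012 -.046 0 0 0 0;-.012 -.046 0 0 0 0;-.012 -.046 0 0 0 0;0 0 .04 0 0 0;0 0 .04 0 0 0;0 0 .03 0 0 0;0 0 0 0 0 0;0 0 0 0 0 0'
python3 - <<'E'
from h import *
look("earbuds puck",.004,None,"top"); look("earbuds puck",.004,None,"side"); look("earbuds",.02)
E
```

```text
t: 15.68
tool_pos: [0.553, -0.0976, 0.1058]
ee_rot: [-180.0, 0.0, 172.6]
wrist_force: [0.8, 0.3, -0.7]
finger_gap: 0.526
grip_force: 41.8
earbuds None
puck None
earbuds 0.54 [277. 219. 311. 241.] z [0.049  0.0579 0.0613] [ 558.5 -107.9] [60.6 38.3] 8.5
puck 0.65 [273. 234. 312. 263.] z [0.0078 0.0102 0.0124] [ 553.4 -111.2] [87.5 70.7] -0.9
earbuds 0.59 [260. 215. 376. 345.] z [0.0509 0.0581 0.0596] [553.  -97.1] [58.2 46.3] -7.9
```

```bash
python3 -m handwheel '0 0 .015 0 0 0;0 0 .007 0 0 0;0 0 .002 0 0 0;0 0 0 0 0 0;0 0 0 0 0 0'
```

```text
t: 16.7
tool_pos: [0.5517, -0.0973, 0.0808]
ee_rot: [180.0, -0.1, 172.6]
wrist_force: [-2.1, 1.8, 5.8]
finger_gap: 0.531
grip_force: 42.6
```

Contact; release, rise, and check.

```bash
python3 -m handwheel '0 0 0 0 0 0;0 0 0 0 0 0;0 0 0 0 0 0;0 0 -.03 0 0 0;0 0 -.05 0 0 0;0 0 -.05 0 0 0;0 0 -.04 0 0 0;0 0 0 0 0 0;0 0 0 0 0 0' -.6
python3 - <<'E'
from h import *
p,X=look("earbuds",.014)
q=X.reshape(-1,3); q=q[np.isfinite(q[:,0])]
a=q[(np.hypot(q[:,0]-.553,q[:,1]+.097)<.06)&(q[:,2]>.0055)&(q[:,2]<.04)]; print("puck",len(a),*rect(a), cv2.minEnclosingCircle((a[:,:2]*1000).astype(np.float32)))
E
```

```text
t: 17.82
tool_pos: [0.5523, -0.0975, 0.2501]
ee_rot: [180.0, -0.0, 172.6]
wrist_force: [-0.0, -0.8, -0.4]
finger_gap: 0.795
grip_force: 0.0
earbuds 0.74 [292. 151. 346. 215.] z [0.0272 0.033  0.0347] [551.4 -96.2] [55.7 46.5] -7.8
puck 7029 [552.9 -97.7] [94.4 93.6] -5.4 ((552.9163208007812, -97.35252380371094), 47.553489685058594)
```

```bash
python3 -m handwheel '.009 .0447 0 0 0 0;.009 .0447 0 0 0 0;.009 .0447 0 0 0 0;.009 .0447 0 0 0 0;.009 .0447 0 0 0 0;.009 .0447 0 0 0 0;0 0 0 0 0 -5.4;0 0 .03 0 0 0;0 0 0 0 0 0;0 0 0 0 0 0'
python3 - <<'E'
from h import *
p,X=look("driver",.088,"w6.png")
r=manip.trace(p,"driver")[0]["mask"]; q=X[r]; q=q[np.isfinite(q[:,0])&(q[:,2]>.09)]
c=q[:,:2].mean(0); d=np.array([np.cos(np.radians(-1.9)),np.sin(np.radians(-1.9))])
s=(q[:,:2]-c)@d; t=(q[:,:2]-c)@np.array([-d[1],d[0]])
print(c)
for b in np.arange(-.1,.1,.008):
    k=(s>=b)&(s<b+.008)
    if k.sum()>5: print((c+d*(b+.004)).round(4),k.sum(),np.round([t[k].min()*1e3,t[k].max()*1e3,q[k,2].max()*1e3],1))
E
```

```text
t: 19.18
tool_pos: [0.5332, 0.1751, 0.2206]
ee_rot: [-180.0, -0.1, 178.0]
wrist_force: [-0.2, -0.3, 0.8]
finger_gap: 0.799
grip_force: 0.0
driver 0.7 [285. 110. 348. 352.] z [0.1066 0.1134 0.1169] [545.6 174.9] [165.9  35.9] -2.3
[0.52782234 0.17581576]
[0.4639 0.1779] 754 [-18.2  18.7 118.7]
[0.4719 0.1777] 874 [-17.9  18.7 118.6]
[0.4798 0.1774] 697 [-13.4  13.6 116.9]
[0.4878 0.1771] 684 [-13.6  13.8 116. ]
[0.4958 0.1769] 652 [-13.8  14.1 116.4]
[0.5038 0.1766] 615 [-13.3  13.5 116.6]
[0.5118 0.1763] 603 [-13.5  13.7 116.4]
[0.5198 0.1761] 575 [-13.8  14.  116.3]
[0.5278 0.1758] 544 [-13.9  13.4 116.4]
[0.5358 0.1756] 532 [-13.4  13.6 116. ]
[0.5438 0.1753] 514 [-13.6  13.9 116.3]
[0.5518 0.175 ] 493 [-13.8  13.2 116.5]
[0.5598 0.1748] 471 [-14.1  13.4 116.9]
[0.5678 0.1745] 457 [-13.4  13.6 116.5]
[0.5758 0.1742] 441 [-13.6  13.8 116.2]
[0.5838 0.174 ] 426 [-13.8  13.8 116.1]
[0.5918 0.1737] 462 [-18.3  16.8 117.9]
[0.5998 0.1734] 671 [-18.6  17.8 118.1]
[0.6078 0.1732] 173 [-18.7  17.8 117.8]
[0.6158 0.1729] 74 [ -6.1   5.2 109.9]
[0.6238 0.1726] 57 [ -6.1   5.3 107.9]
```

View pics/w6.png

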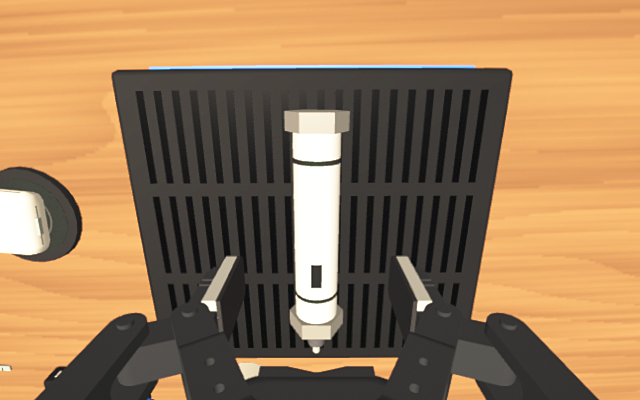

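```bash
python3 -m handwheel '0 .0005 .03 0 0 0;0 0 .02 0 0 0;0 0 .012 0 0 0;0 0 0 0 0 0;0 0 0 0 0 0' 
python3 -m handwheel '0 0 0 0 0 0;0 0 0 0 0 0;0 0 0 0 0 0;0 0 0 0 0 0;0 0 0 0 0 0;0 0 0 0 0 0;0 0 0 0 0 0' 1 110
```

```text
t: 19.95
tool_pos: [0.5343, 0.1759, 0.1599]
ee_rot: [180.0, 0.1, 178.0]
wrist_force: [-0.0, -0.3, -0.6]
finger_gap: 0.801
grip_force: 0.0
t: 20.82
tool_pos: [0.534, 0.1759, 0.16]
ee_rot: [180.0, 0.1, 178.0]
wrist_force: [-1.4, -0.2, 6.1]
finger_gap: 0.295
grip_force: 107.8
```

```bash
python3 -m handwheel '0 0 -.02 0 0 0;0 0 -.035 0 0 0;0 0 -.035 0 0 0;.002 -.05 0 0 0 0;.002 -.05 0 0 0 0;.002 -.05 0 0 0 0;.002 -.05 0 0 0 0;.002 -.05 0 0 0 0;.002 -.05 0 0 0 0;.002 -.05 0 0 0 0;.001 -.052 0 0 0 0;0 0 0 0 0 0' 
python3 -m handwheel '0 0 0 0 0 -5;0 0 0 0 0 -5;0 0 0 0 0 0'
python3 - <<'E'
from h import *
p,X=look("driver cradle",.004,"w7.png")
look("driver",.1,None,"top");look("driver",.1,None,"side")
for cam in ["top","side","wrist"]:
    X=cloud(manip.get_image(cam)); q=X.reshape(-1,3); q=q[np.isfinite(q[:,0])]
    r=q[:,:2]-[.505,-.225]; d=np.array([np.cos(.14),np.sin(.14)]); s=r@d; t=r@[-d[1],d[0]]
    k=(abs(s)<.09)&(abs(t)<.04)
    b=q[k&(q[:,2]>.0035)&(q[:,2]<.06)]; print(cam,"base",len(b),*rect(b))
    c=q[k&(q[:,2]>.035)&(q[:,2]<.06)]
    if len(c)>10: print(cam,"clips",len(c),*rect(c))
E
```

```text
t: 22.32
tool_pos: [0.5042, -0.2288, 0.2486]
ee_rot: [-180.0, 0.0, 177.7]
wrist_force: [-0.6, 0.9, -2.5]
finger_gap: 0.292
grip_force: 108.5
t: 22.7
tool_pos: [0.5044, -0.2243, 0.2486]
ee_rot: [179.9, -0.0, -172.0]
wrist_force: [-0.1, 0.9, -1.5]
finger_gap: 0.289
grip_force: 108.5
driver 0.69 [269. 116. 364. 373.] z [0.1958 0.2022 0.2056] [ 490.2 -224.1] [115.6  35.4] 10.0
cradle 0.57 [286.  97. 345. 114.] z [0.0056 0.0067 0.0079] [ 437.2 -235.8] [49.2 12.5] -81.8
driver 0.9 [397. 207. 419. 288.] z [0.1972 0.2028 0.207 ] [ 512.1 -220.4] [155.1  25.5] 7.4
driver 0.92 [213. 208. 316. 240.] z [0.1878 0.1991 0.2054] [ 515.3 -229.6] [161.  27.] 7.7
top base 913 [ 503.6 -218.6] [175.8  69.7] 5.1
top clips 80 [ 502.8 -220.9] [89.2 44. ] 8.4
side base 2125 [ 505. -225.] [177.5  79.7] 8.3
side clips 290 [ 505.5 -228.2] [89.9 55.6] 7.2
wrist base 842 [ 437.8 -235.3] [52.1 13.5] -82.0
```

View pics/w7.png

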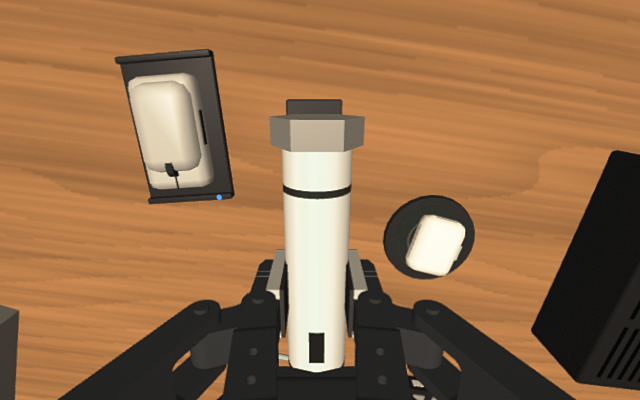

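```bash
python3 -m handwheel '-.0005 -.001 .04 0 0 0;0 0 .04 0 0 0;0 0 .03 0 0 0;0 0 .008 0 0 0;0 0 0 0 0 0;0 0 0 0 0 0'
python3 - <<'E'
from h import *
p=manip.get_image("wrist"); X=cloud(p); save(p,"w8.png")
q=X.reshape(-1,3); q=q[np.isfinite(q[:,0])]
r=q[:,:2]-[.505,-.2253]; a=np.radians(8.1); d=np.array([np.cos(a),np.sin(a)]); s=r@d; t=r@[-d[1],d[0]]
k=(abs(s)<.12)&(abs(t)<.04)
for lo,hi,zl,zh in [(-.058,-.045,.07,.1),(-.045,-.03,.07,.1),(-.03,-.015,.07,.1),(-.074,-.06,.07,.1),(-.09,-.06,.003,.012),(-.05,-.02,.03,.06)]:
    m=k&(s>lo)&(s<hi)&(q[:,2]>zl)&(q[:,2]<zh)
    if m.sum()>5: print(lo,hi,zl,m.sum(),np.percentile(t[m]*1e3,[1,99]).round(1),"zmax",np.percentile(q[m,2],99).round(4),"smin",s[m].min().round(4))
m=k&(q[:,2]>.07)&(q[:,2]<.1); print("s range high", s[m].min())
print(manip.get_state()["tool_pos"],manip.get_state()["ee_rot"])
E
```

```text
t: 23.95
tool_pos: [0.5062, -0.2269, 0.1325]
ee_rot: [-179.9, 0.1, -172.0]
wrist_force: [0.3, -0.5, -1.2]
finger_gap: 0.287
grip_force: 108.5
-0.058 -0.045 0.07 2350 [-14.6  12. ] zmax 0.0881 smin -0.058
-0.045 -0.03 0.07 2453 [-14.7  11.9] zmax 0.0881 smin -0.045
-0.03 -0.015 0.07 2193 [-14.6  11.9] zmax 0.0881 smin -0.03
-0.074 -0.06 0.07 3004 [-19.3  16.6] zmax 0.0905 smin -0.0702
-0.09 -0.06 0.003 1373 [-26.  25.] zmax 0.0082 smin -0.0783
-0.05 -0.02 0.03 1342 [-26.4  25. ] zmax 0.0546 smin -0.0454
s range high -0.07019491258586881
[ 0.50625261 -0.22691757  0.13247804] [-1.79896317e+02  1.42895583e-01 -1.72012590e+02]
```

View pics/w8.png

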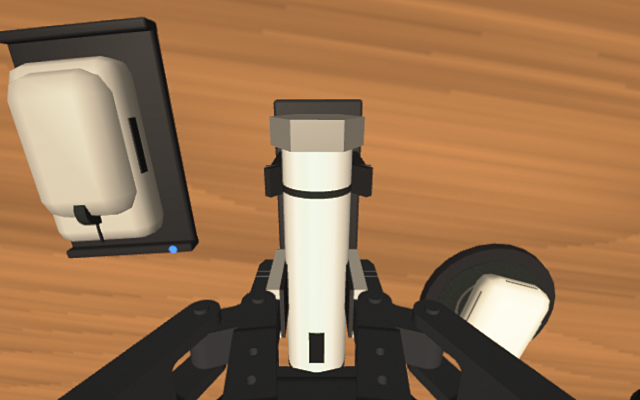

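```bash
python3 -m handwheel '.002 .0007 .01 0 0 0;0 0 .01 0 0 0;0 0 0 0 0 0;0 0 0 0 0 0'
python3 -m handwheel '0 0 .004 0 0 0;0 0 .004 0 0 0;0 0 .004 0 0 0;0 0 0 0 0 0'
```

```text
t: 24.5
tool_pos: [0.5031, -0.226, 0.1109]
ee_rot: [-180.0, -0.0, -172.0]
wrist_force: [0.7, -2.3, -1.7]
finger_gap: 0.291
grip_force: 108.6
t: 25.0
tool_pos: [0.5043, -0.2261, 0.0994]
ee_rot: [-180.0, 0.2, -172.0]
wrist_force: [3.3, -0.7, -0.2]
finger_gap: 0.292
grip_force: 108.9
```

```bash
python3 -m handwheel '0 0 .004 0 0 0;0 0 .004 0 0 0;0 0 .003 0 0 0;0 0 0 0 0 0;0 0 0 0 0 0'
python3 - <<'E'
from h import *
look("driver",.03);look("driver",.03,None,"side")
E
```

```text
t: 25.62
tool_pos: [0.5025, -0.226, 0.0897]
ee_rot: [-180.0, -0.0, -172.0]
wrist_force: [-4.9, 0.8, 20.2]
finger_gap: 0.292
grip_force: 111.4
driver 0.82 [267. 112. 366. 373.] z [0.0368 0.0434 0.0467] [ 488.3 -227.6] [114.   36.2] 8.0
driver 0.87 [223. 271. 311. 303.] z [0.0328 0.0425 0.047 ] [ 512.8 -230.8] [156.8  25.4] 7.9
```

```bash
python3 -m handwheel '0 0 .002 0 0 0;0 0 .001 0 0 0;0 0 0 0 0 0;0 0 0 0 0 0'
python3 -m handwheel '0 0 -.002 0 0 0;0 0 0 0 0 0;0 0 0 0 0 0;0 0 0 0 0 0;0 0 0 0 0 0;0 0 -.03 0 0 0;0 0 -.05 0 0 0;0 0 -.05 0 0 0;0 0 -.04 0 0 0;0 0 0 0 0 0;0 0 0 0 0 0' -.5
python3 - <<'E'
from h import *
p,X=look("driver",.02,"w9.png")
q=X.reshape(-1,3); q=q[np.isfinite(q[:,0])]
r=q[:,:2]-[.505,-.2253]; a=np.radians(8.1); d=np.array([np.cos(a),np.sin(a)]); s=r@d; t=r@[-d[1],d[0]]
k=(abs(s)<.12)&(abs(t)<.04)
for lo,hi in [(-.058,-.047),(-.028,-.01),(.01,.028),(.047,.058),(-.1,.12)]:
    m=k&(s>lo)&(s<hi)&(q[:,2]>.03)&(q[:,2]<.1)
    if m.sum()>5: print(lo,hi,m.sum(),np.percentile(t[m]*1e3,[1,99]).round(1),"zmax",np.percentile(q[m,2],98).round(4),s[m].min().round(4),s[m].max().round(4))
m=k&(q[:,2]>.004)&(q[:,2]<.009); print("base",np.percentile(s[m],[0.5,99.5]),np.percentile(t[m],[.5,99.5]))
E
```

```text
t: 26.32
tool_pos: [0.5025, -0.226, 0.0895]
ee_rot: [-179.9, 0.0, -172.0]
wrist_force: [-12.7, 5.0, 41.6]
finger_gap: 0.288
grip_force: 114.0
t: 27.7
tool_pos: [0.5028, -0.2257, 0.2561]
ee_rot: [180.0, -0.0, -172.0]
wrist_force: [-0.1, -0.3, -0.2]
finger_gap: 0.75
grip_force: 0.0
driver 0.6 [294. 103. 337. 274.] z [0.0374 0.0435 0.0469] [ 513.6 -225.4] [163.3  34. ] 7.3
-0.058 -0.047 402 [-12.9  13.4] zmax 0.0457 -0.058 -0.0471
-0.028 -0.01 599 [-13.5  13. ] zmax 0.0456 -0.028 -0.01
0.01 0.028 541 [-13.7  13.4] zmax 0.0463 0.01 0.028
0.047 0.058 293 [-13.7  12.8] zmax 0.0455 0.047 0.058
-0.1 0.12 6105 [-24.6  23.9] zmax 0.0535 -0.0732 0.0957
base [-0.07468378  0.07268449] [-0.02621224  0.02550079]
```

View pics/w9.png

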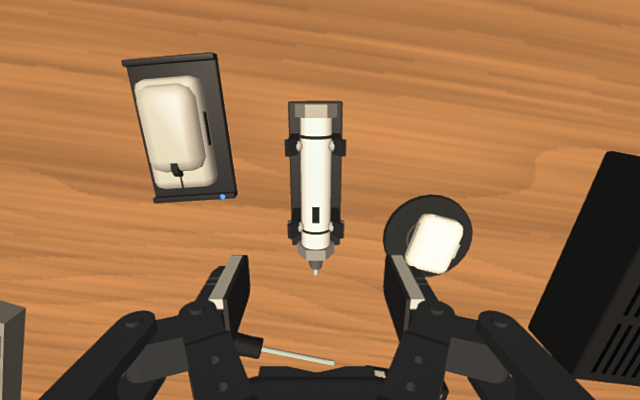

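```bash
python3 -c "
from rig import manip
print(manip.hand_in())"
```

```text
the job is handed in; nothing more can be done
None
```

The job is handed in at about 28 s of the 88 s allowed: the last views show the mouse on its plate, the earbud case about 2 mm from the puck's centre, and the screwdriver level in both clips at about 30 mm axis height; the arm is clear and the mug, hub and hand screwdriver were not touched, but the hand-in call returned no verdict.

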